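Open the tester's lid past its doubtful catch and hold it up

TASK

The portable tester on the bench stands shut with its carry handle leaning over the lid. Swing the handle over and right back until it seats in its rear detent, then try the lid by its black knob before touching the orange catch; if the catch is holding the lid, slide it back and lift again. Raise the lid to at least 50 degrees so the panel can be read and finish still holding it up with the gripper (it falls shut by itself), without dragging or tipping the tester or disturbing the other things on the bench.

Things in the scene. Friction and masses are not known exactly. Their poses are not given: they have to be found in the camera images.
- tester: portable insulation tester, loose on rubber feet, about 3.5 kg; blue-grey case 160 (x) x 210 (y) mm, 75 mm high, light grey lid on it up to 100 mm. Origin: centre of its underside; x points from its front (catch) to its rear (lid hinge), y to its left, z up. The lid leaves a 35 mm ledge free along the front
- handle (a joint): carry handle, a bail on the case's sides. 0: pointing forward, 0.35 rad above level; grows as it swings up over the lid to the rear: grip at x = -122 cos(0.35 + joint), z = 55 + 122 sin(0.35 + joint) mm of the tester. Stays where left (about 1.5 N at the grip moves it). A detent resists from 1.85 (some 3 N more), crest at 2.41; beyond it the handle snaps to its stop at 2.63: seated above 2.57
- handle_pivot (a point): axis of the carry handle, along the tester's y, at (0, 0, 55) mm of the tester
- handle_grip (a point): middle of the handle's black round grip: 18 mm thick, 130 mm long along the tester's y, 122 mm from the pivot axis. Seated at the rear it is about 75 mm above the bench, with 30 mm free between it and the case's back
- lid (a joint): the tester's lid, 0.24 kg. 0 rad shut, grows as its front edge rises, stop at 1.2 rad; falls shut when let go. When the catch holds it, it can be lifted by only about 0.02 rad (2 to 3 mm at the knob) before it stops hard
- lid_hinge (a point): hinge axis of the lid, along the tester's y, at (72, 0, 78) mm of the tester, on the rear rim
- lid_knob (a point): centre of the lid's black round knob, the place to lift: head 22 mm across, 17 mm high, on a thin stem; this centre is 24 mm above the lid's top, when shut at (-25, 0, 124) mm of the tester (97 mm forward of the hinge axis, 46 mm above it). Pinched along the hinge's direction it can turn between the pads as the lid rises
- catch_grip (a point): orange thumb grip of the slide catch on the front ledge: 12 (x) x 14 (y) mm, its top 106 mm above the bench, this point 7 mm below the top; at (-65, -60) mm of the tester when home. It slides to the tester's right (-y), about 4 N, and stays where left; starts within 6 mm of home; fully back at y = -78 mm it always frees the lid
- hood (a point): top middle of the dark hood on the lid's front edge: 46 mm along y, 23 mm along x, top at 92 mm, at (-57, 5) mm of the tester. The catch's flat steel bolt (top 12 mm above the ledge) runs left into it. The striker inside is out of adjustment: whether the bolt has caught the lid cannot be seen, only felt by lifting
- pcb_a: bystander: yellow-green circuit board, 100 x 75 x 12 mm, origin under its centre
- pcb_b: bystander: yellow-green circuit board, 100 x 75 x 12 mm, origin under its centre
- screwdriver: bystander: screwdriver with green handle, lying along its x
- flux_tin: bystander: round tin, 43 mm across, 18 mm high, black with a yellow top
- spool: bystander: orange solder spool, 54 mm across, 32 mm high
- pliers: bystander: small pliers, 115 mm long, red and blue grips
- glass: bystander: drinking glass, 66 mm across, 90 mm high

How it is judged:
By the outcome, as a careful person would: the job done as asked, in the order asked, and still so for the second after the job is handed in, while the arm keeps its last pose, push and grip.
It also fails if it takes over 72 s, if anything falls off the work surface, if the arm or the gripper's body presses on something with over 40 N, if the wrist force passes 120 N, or if a joint passes its speed limit or range.

ROBOT

A 6-joint arm with a two-finger parallel gripper is mounted at the origin on the work surface. World frame = base frame: x ahead of the robot, y to its left, z up, the work surface at z = 0. Lengths are in m, angles in rad, forces in N, time in s.
With the tool pointing down it reaches from about 0.35 to 0.975 m from the base axis. Payload 4.9 kg.
Tool frame: the origin (TCP) lies on the front face of the gripper's body, between the roots of the fingers; the fingertips stand 73 mm ahead of it and the grasp point (between the pads) lies 54 mm ahead of it; z points along the fingers, y is the line along which they close (so a half turn about z gives the same grasp; the last joint's range is limited). The gripper opens to 85 mm and grips with 20 to 120 N. Pads are 22 mm wide; open, the fingers measure 114 mm over their backs; the gripper's body (76 mm by 85 mm) begins 54 mm behind the grasp point. The pads swing forward as they close: fully open they stand 13 mm farther back than shut.
Start: joints at [-0.119, 0.053, 1.613, -0, 1.476, -0.119], TCP at [0.625, 0, 0.304] pointing down, gripper open.
Joint ranges: [-3.01, 3.01], [-1.01, 2.22], [0.06, 2.58], [-1.02, 4.17], [0.09, 2.62], [-3.14, 3.14]. Speed limits (rad/s): [2.57, 2.57, 3.14, 3.14, 3.14, 3.14].

INTERFACE

Orientations are given as a rotation vector (axis times angle).
In Python, from station import status, imaging, order gives the robot as it stands.
- The arm moves only by the tool arm_command, never from a script. Its argument "increments" is a list of rows, each an object with "slide": the shift along the tool's x, y, z in m, a list of three; "spin": the turn about the tool's z in degrees; "gripper": the opening, from -1 (shut) to 1 (fully open). In form: [{"slide": [x, y, z], "spin": spin, "gripper": gripper}, ...]. A call has 1 to 8 rows; each row is the pose to reach, as a shift and turn from the pose commanded when the call began, along the tool's axes at that moment; what a row does not reach only later rows make up. A row lasts 1/12 s, in which the tool goes at most 41.7 mm and 7.16 degrees, less where a joint would pass 70% of its speed; a pose out of reach is approached as far as the arm can. A call with a gripper value outside its range is refused whole. The fingers move at their own pace and stop on an object; "newtons" is the grip in N (left out, the last holds). Time passes only in rows, so rows that repeat a pose let the fingers close. It gives the time, the measured TCP pose, the force, the opening and the grip force at its end, in the units of the state.
- status.get_obs(): the state, without advancing time (a new reading comes with each control period).
- imaging.get_image(name): name is "scene" or "side" or "wrist"; returns a dict with "frame" (384x512x3 uint8, red, green, blue), "vfov" (degrees; the focal length in pixels is half the picture's height over the tangent of half this angle, whatever the lens; pixels are square), "cx", "cy" (the principal point, pixels), "k1" (the pictures are not rectified: a ray, as slopes to the right and down, at radius r is drawn at 1 + k1 r^2 times it, then the intrinsics apply), "view" (4x4, takes a point from world to camera coordinates); the wrist camera has in their place "mount" (4x4, takes a point from camera to tool coordinates, whose origin is the TCP and whose axes are the flange's). Camera axes: x right, y up, looking along -z (the intrinsics and any distortion apply to the point x, -y, -z); pixel columns grow to the right and rows downward; lengths in m; the calibration is good to about 2 mm. A picture is of the moment at which its call begins: read the wrist's pose just before it. There is no depth.
- order.finish_job(): hands the job in; it is judged then, once.
The state is a dict: "t": time; "q": joint angles; "dq": joint speeds; "effort": joint torques, N m; "tool_pos": TCP position; "tool_rot": TCP orientation; "contact_force": force on the tool from outside, world axes, zero at the start; "wrist_torque": the same for the moment, N m; "opening": finger opening in m; "grip_force": force on a finger pad.
Only numpy, scipy, OpenCV 4.12 (cv2) and the standard library are available. Lean on these libraries where they do the work, as an engineer would, in place of code of your own. Each camera call takes 0.05 s, during which the arm holds its last target. There are 200 camera calls.

## Working session

There is one attempt and no reset: what is moved stays moved. The work goes in short steps, Python scripts to look and compute and a tool call to move; the robot and the scene stay as the last step left them, time stands still between calls to the robot, and variables do not carry over. Pictures are saved under pics/ and viewed, at most 10 in all, crops included, and the job is handed in when it is done.

Besides the shell and the picture viewer there is one more tool, called after ">>>" in YAML: its name, and indented under it one key for each argument. arm_command: Moves the arm, as the interface text tells. Its arguments: {"type":"object","properties":{"increments":{"type":"array","items":{"type":"object","properties":{"slide":{"type":"array","items":{"type":"number"}},"spin":{"type":"number"},"gripper":{"type":"number"}}}},"newtons":{"type":"number"}},"required":["increments"]}

```bash
mkdir -p pics; ls; cat > h.py <<'E'
import numpy as np, cv2
from scipy.spatial.transform import Rotation as R
from station import status, imaging, order
def grab(name):
    o=status.get_obs(); d=imaging.get_image(name)
    if name=="wrist":
        T=np.eye(4);T[:3,:3]=R.from_rotvec(o["tool_rot"]).as_matrix();T[:3,3]=o["tool_pos"]
        d["c2w"]=T@np.array(d["mount"])
    else: d["c2w"]=np.linalg.inv(np.array(d["view"]))
    f=d["frame"].shape[0]/2/np.tan(np.radians(d["vfov"])/2); d["f"]=f
    return d
def ray(d,u,v):
    x=np.array([(u-d["cx"])/d["f"],(v-d["cy"])/d["f"]]);s=x.copy()
    for _ in range(20): s=x/(1+d["k1"]*(s@s))
    r=d["c2w"][:3,:3]@np.array([s[0],-s[1],-1]); return d["c2w"][:3,3],r
def onplane(d,u,v,z):
    c,r=ray(d,u,v); return c+r*(z-c[2])/r[2]
def proj(d,p):
    q=np.linalg.inv(d["c2w"])@np.append(p,1);s=np.array([q[0],-q[1]])/-q[2]
    s=s*(1+d["k1"]*(s@s)); return s*d["f"]+[d["cx"],d["cy"]]
def tri(d1,p1,d2,p2):
    a,r=ray(d1,*p1);b,s=ray(d2,*p2)
    t=np.linalg.lstsq(np.c_[r,-s],b-a,rcond=None)[0]
    A=a+r*t[0];B=b+s*t[1]; return (A+B)/2,np.linalg.norm(A-B)
def save(d,n): cv2.imwrite("pics/"+n,d["frame"][...,::-1])
E
python3 - <<'E'
from h import *
ds={n:grab(n) for n in("scene","side","wrist")}
import pickle;pickle.dump(ds,open("d0.pkl","wb"))
cv2.imwrite("pics/a.png",cv2.resize(ds["scene"]["frame"][...,::-1],(768,576)))
cv2.imwrite("pics/b.png",cv2.resize(ds["side"]["frame"][...,::-1],(768,576)))
for n,d in ds.items(): print(n,d["c2w"].round(3).tolist(),d["f"],d["k1"])
o=status.get_obs();print(o)
E
```

```text
pics
scene [[0.744, -0.552, 0.377, 1.042], [0.668, 0.605, -0.433, -0.685], [0.011, 0.574, 0.819, 1.384], [0.0, 0.0, 0.0, 1.0]] 458.156816999356 -0.039819126535567066
side [[0.819, 0.336, -0.465, 0.014], [-0.573, 0.496, -0.652, -0.648], [0.012, 0.801, 0.599, 0.685], [0.0, 0.0, 0.0, 1.0]] 373.7110887647349 0.011444423791858203
wrist [[1.0, -0.001, 0.002, 0.624], [0.0, 0.955, 0.297, 0.075], [-0.002, -0.297, 0.955, 0.374], [0.0, 0.0, 0.0, 1.0]] 296.5634299124583 -0.002481528834546939
{'t': 0.15, 'q': array([-1.18996872e-01,  5.32170691e-02,  1.61399734e+00,  7.76843290e-06,
        1.47603038e+00, -1.18960685e-01]), 'dq': array([ 0.0014986 , -0.00098632, -0.0047557 ,  0.00307307, -0.00054684,
        0.00109225]), 'effort': array([ 5.10442842e-04, -3.94241810e+01, -3.70721948e+01, -1.15854355e-04,
        4.61802789e-03,  5.00508997e-05]), 'tool_pos': array([6.24616612e-01, 4.98208473e-05, 3.02926806e-01]), 'tool_rot': array([-2.22056052e+00, -2.22047852e+00,  1.59405623e-03]), 'contact_force': array([ 0.4368497 , -0.36772061, -0.04747067]), 'wrist_torque': array([ 0.03385652, -0.02875938, -0.01918954]), 'grip_force': 0.0, 'opening': 0.08543848616088139}
```

View pics/a.png

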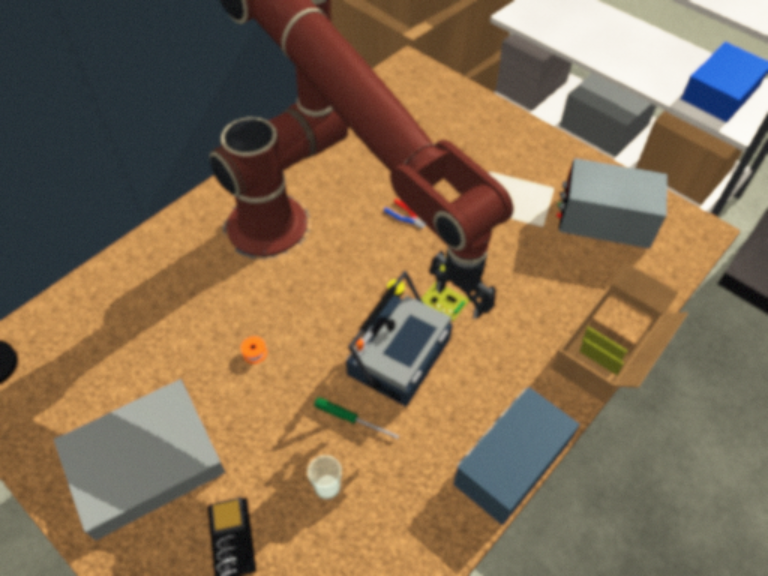

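View pics/b.png

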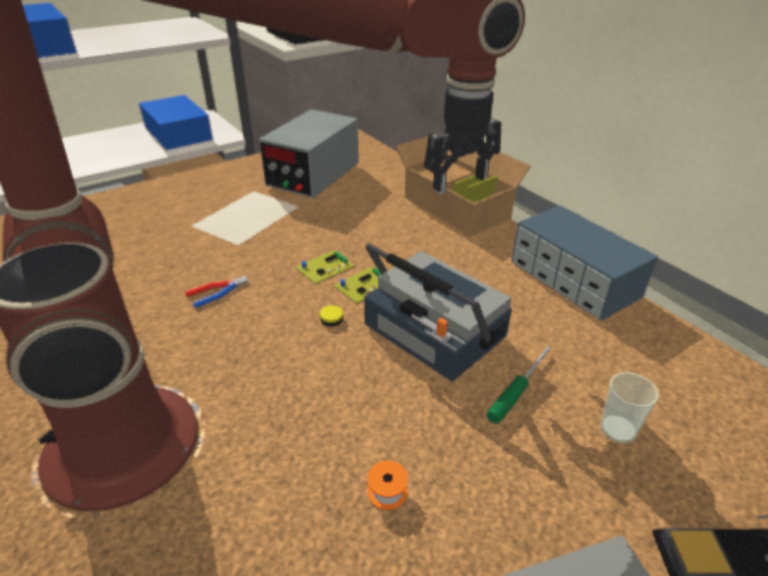

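Side view: tester centred at about (437,310) with the orange catch at (442,327); the grip runs (388,255)-(450,290), about upright. Screwdriver, two boards and tin are close to it. In the scene view the catch is at (360,345).

```bash
python3 - <<'E'
from h import *
import pickle;ds=pickle.load(open("d0.pkl","rb"))
S,D=ds["scene"],ds["side"]
k=1/1.5
def so(d,z,*ps): 
    for p in ps: print(z,onplane(d,p[0]*k,p[1]*k,z).round(3))
print("catch",tri(S,(360*k,345*k),D,(442*k,327*k)))
print("side: case bottom FL, FR, RR"); so(D,0.005,(367,325),(452,372),(508,325))
print("case top front (z.075)"); so(D,.075,(367,300),(452,345))
print("scene bottom F R,RR"); so(S,0.0,(348,368),(405,400),(450,340))
print("lid top scene"); so(S,.1,(400,388),(452,312),(407,297))
print("spool",onplane(D,388*k,478*k,.03),"screw"); so(D,.01,(495,415),(548,350)); so(S,.01,(316,403),(395,437))
print("glass");so(D,0,(620,432)); print("tin");so(D,.018,(331,312));print("pcb");so(D,.012,(325,265),(345,285),(382,290))
print("grip");print(tri(S,(378*k,298*k),D,(418*k,272*k)))
E
```

```text
catch (array([ 0.47853281, -0.14409344,  0.09199257]), np.float64(0.0010558134159578474))
side: case bottom FL, FR, RR
0.005 [0.436 0.011 0.005]
0.005 [ 0.488 -0.169  0.005]
0.005 [ 0.651 -0.135  0.005]
case top front (z.075)
0.075 [ 0.429 -0.001  0.075]
0.075 [ 0.477 -0.173  0.075]
scene bottom F R,RR
0.0 [ 0.46  -0.168  0.   ]
0.0 [ 0.611 -0.141  0.   ]
0.0 [0.586 0.048 0.   ]
lid top scene
0.1 [ 0.616 -0.167  0.1  ]
0.1 [0.575 0.055 0.1  ]
0.1 [0.473 0.018 0.1  ]
spool [ 0.2738243  -0.28793193  0.03      ] screw
0.01 [ 0.48 -0.28  0.01]
0.01 [ 0.657 -0.226  0.01 ]
0.01 [ 0.473 -0.283  0.01 ]
0.01 [ 0.656 -0.225  0.01 ]
glass
0 [ 0.621 -0.405  0.   ]
tin
0.018 [0.392 0.067 0.018]
pcb
0.012 [0.463 0.214 0.012]
0.012 [0.461 0.131 0.012]
0.012 [0.513 0.076 0.012]
grip
(array([ 0.46776145, -0.07750008,  0.17404872]), np.float64(0.02097835311814473))
```

```bash
python3 - <<'E'
from h import *
import pickle;d=pickle.load(open("d0.pkl","rb"))["wrist"]
cv2.imwrite("pics/c.png",cv2.resize(d["frame"][...,::-1],(768,576)))
E
```

```text
(no output)
```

View pics/c.png

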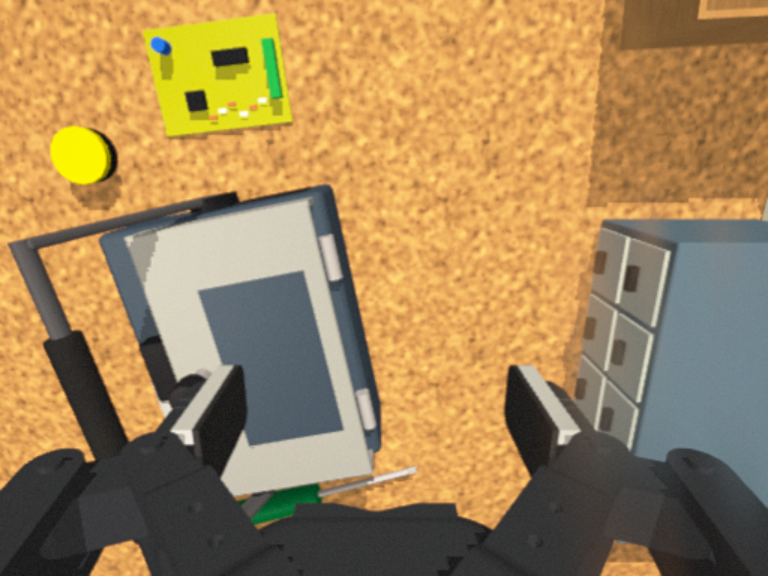

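The wrist view shows the lid top with corners at (125,235), (310,200), (372,470), its hinge on the right (rear), and the handle on the left with the grip's top end near (63,340). Boards and tin lie beyond the tester's left side.

```bash
python3 - <<'E'
from h import *
import pickle;ds=pickle.load(open("d0.pkl","rb"));d=ds["wrist"]
k=1/1.5
P=[onplane(d,u*k,v*k,.1) for u,v in((125,235),(310,200),(372,470))]
for p in P: print(p.round(4))
a,b,c=P
print(np.linalg.norm(a-b),np.linalg.norm(b-c))
y=(b-c)[:2];yaw1=np.arctan2(-y[0],y[1]);x=(b-a)[:2];yaw2=np.arctan2(x[1],x[0]);print(np.degrees([yaw1,yaw2]))
# rear case rim top at z~.075: corners
for u,v in ((330,187),(380,450),(104,240)): print("case",onplane(d,u*k,v*k,.075).round(4))
mid=(b+c)/2
for yaw in (yaw1,):
    ex=np.array([np.cos(yaw),np.sin(yaw)]);print("lid rear mid",mid.round(4),"axes",ex)
for z in (.14,.15,.16,.17): print("grip end",z,onplane(d,63*k,340*k,z).round(4))
for z in (.055,.06): print("pivot arm",z,onplane(d,225*k,203*k,z).round(4))
print("bd",[onplane(d,u*k,v*k,.012).round(3)[:2].tolist() for u,v in((168,137),(290,122),(147,30))],"tin",onplane(d,80*k,155*k,.018).round(3))
E
```

```text
[0.4675 0.0236 0.1   ]
[0.5839 0.0452 0.1   ]
[ 0.6214 -0.1523  0.1   ]
0.11844670777320805 0.20099784837397688
[10.72711795 10.50689972]
case [0.5938 0.0509 0.075 ]
case [ 0.6275 -0.1539  0.075 ]
case [0.4382 0.0154 0.075 ]
lid rear mid [ 0.6027 -0.0536  0.1   ] axes [0.98252481 0.18613166]
grip end 0.14 [ 0.4445 -0.0298  0.14  ]
grip end 0.15 [ 0.4521 -0.0253  0.15  ]
grip end 0.16 [ 0.4598 -0.0208  0.16  ]
grip end 0.17 [ 0.4675 -0.0163  0.17  ]
pivot arm 0.055 [0.5168 0.0381 0.055 ]
pivot arm 0.06 [0.5185 0.0387 0.06  ]
bd [[0.463, 0.084], [0.558, 0.094], [0.458, 0.157]] tin [0.396 0.07  0.018]
```

>>> arm_command:
  increments:
    - {"slide":[-0.01,-0.023,0],"spin":7,"gripper":-1}
    - {"slide":[-0.021,-0.047,0],"spin":14,"gripper":-1}
    - {"slide":[-0.032,-0.07,0],"spin":21,"gripper":-1}
    - {"slide":[-0.042,-0.094,0],"spin":28,"gripper":-1}
    - {"slide":[-0.053,-0.117,0],"spin":35,"gripper":-1}
    - {"slide":[-0.063,-0.14,0],"spin":42,"gripper":-1}
    - {"slide":[-0.074,-0.164,0],"spin":49,"gripper":-1}
    - {"slide":[-0.084,-0.187,0],"spin":56,"gripper":-1}

```text
t: 0.82
tool_pos: [0.4366, -0.0843, 0.3034]
tool_rot: [-3.007, -0.91, 0.001]
contact_force: [0.4, -0.1, -0.0]
opening: 0.0
grip_force: 0.0
```

>>> arm_command:
  increments:
    - {"slide":[0,0,0],"spin":7,"gripper":-1}
    - {"slide":[0,0,0],"spin":14,"gripper":-1}
    - {"slide":[0,0,0],"spin":21,"gripper":-1}
    - {"slide":[0,0,0],"spin":23.4,"gripper":-1}
    - {"slide":[0,0,0],"spin":23.4,"gripper":-1}

```text
t: 1.23
tool_pos: [0.4377, -0.084, 0.3036]
tool_rot: [-3.128, -0.289, 0.001]
contact_force: [0.4, 0.5, -0.2]
opening: -0.0001
grip_force: 0.0
```

```bash
python3 - <<'E'
from h import *
o=status.get_obs();print(o["t"],o["tool_pos"],R.from_rotvec(o["tool_rot"]).as_matrix().round(3).tolist(),o["contact_force"],o["q"])
ds=[grab(n) for n in("wrist","side")]
a=np.hstack([d["frame"] for d in ds]);cv2.imwrite("pics/d.png",cv2.resize(ds[0]["frame"][...,::-1],(640,480)))
cv2.imwrite("pics/e.png",cv2.resize(ds[1]["frame"][100:300,180:420,::-1],(720,600)))
import pickle;pickle.dump(ds,open("d1.pkl","wb"))
E
```

```text
1.2333 [ 0.43773588 -0.08397325  0.30363991] [[0.983, 0.183, -0.0], [0.183, -0.983, 0.0], [-0.0, -0.0, -1.0]] [ 0.39578073  0.50859845 -0.22115125] [-3.56786625e-01 -3.99794887e-01  2.01095719e+00  4.28981539e-06
  1.53079695e+00  1.02973254e+00]
```

View pics/d.png

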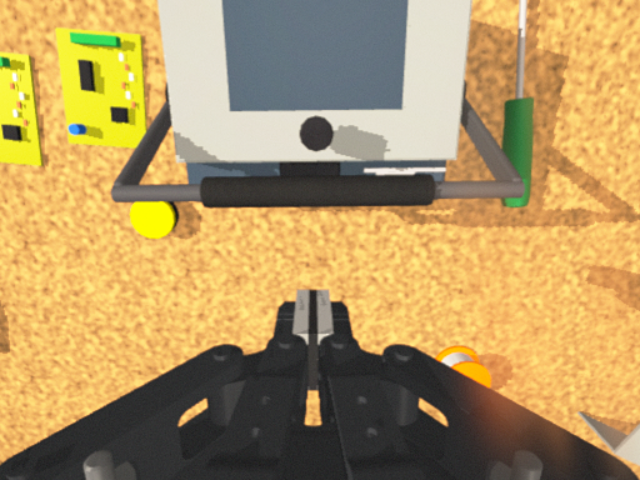

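The wrist view now looks square onto the tester: knob at (316,132), grip from (202,192) to (434,190), lid front edge (187,161)-(455,158), fingers shut at (312,310) well ahead of the grip.

```bash
cat >> h.py <<'E'
def totester(p,C,yaw):
    c,s=np.cos(yaw),np.sin(yaw);d=np.array(p)[:2]-C;return np.round([c*d[0]+s*d[1],-s*d[0]+c*d[1],p[2]],4)
E
python3 - <<'E'
from h import *
import pickle;d=pickle.load(open("d1.pkl","rb"))[0]
k=.8;C=np.array([.531,-.0664]);yaw=np.radians(10.6)
for n,u,v,z in(("knob",316,132,.128),("lidFL",176,160,.1),("lidFR",455,158,.1),("gripL",202,192,.165),("gripR",434,190,.165),("gripL",202,192,.157),("gripR",434,190,.157)):
    p=onplane(d,u*k,v*k,z);print(n,p.round(4),totester(p,C,yaw))
a=onplane(d,176*k,160*k,.1);b=onplane(d,455*k,158*k,.1);y=a-b;print(np.degrees(np.arctan2(-y[0],y[1])),np.linalg.norm(y))
E
```

```text
knob [ 0.5066 -0.0737  0.128 ] [-0.0253 -0.0026  0.128 ]
lidFL [0.4681 0.0226 0.1   ] [-0.0455  0.0991  0.1   ]
lidFR [ 0.5067 -0.1769  0.1   ] [-0.0442 -0.1041  0.1   ]
gripL [ 0.463  -0.0153  0.165 ] [-0.0574  0.0627  0.165 ]
gripR [ 0.4884 -0.1452  0.165 ] [-0.0563 -0.0696  0.165 ]
gripL [ 0.4612 -0.0132  0.157 ] [-0.0588  0.0651  0.157 ]
gripR [ 0.4876 -0.1481  0.157 ] [-0.0577 -0.0723  0.157 ]
10.974357199811967 0.20322989903366095
```

>>> arm_command:
  increments:
    - {"slide":[0,0.003,0.03],"spin":0,"gripper":-1}
    - {"slide":[0,0.003,0.06],"spin":0,"gripper":-1}
    - {"slide":[0,0.003,0.088],"spin":0,"gripper":-1}
    - {"slide":[0.01,0.003,0.088],"spin":0,"gripper":-1}
    - {"slide":[0.018,0.003,0.088],"spin":0,"gripper":-1}
    - {"slide":[0.026,0.003,0.086],"spin":0,"gripper":-1}
    - {"slide":[0.034,0.003,0.083],"spin":0,"gripper":-1}
    - {"slide":[0.043,0.003,0.0795],"spin":0,"gripper":-1}

```text
t: 2.0
tool_pos: [0.4819, -0.0789, 0.2256]
tool_rot: [3.128, 0.291, 0.001]
contact_force: [-1.8, 0.1, -0.4]
opening: 0.0002
grip_force: 0.8
```

>>> arm_command:
  increments:
    - {"slide":[0.01,0,-0.002],"spin":0,"gripper":-1}
    - {"slide":[0.02,0,-0.004],"spin":0,"gripper":-1}
    - {"slide":[0.03,0,-0.004],"spin":0,"gripper":-1}
    - {"slide":[0.04,0,-0.004],"spin":0,"gripper":-1}
    - {"slide":[0.05,0,-0.003],"spin":0,"gripper":-1}
    - {"slide":[0.06,0,-0.001],"spin":0,"gripper":-1}

```text
t: 2.5
tool_pos: [0.5411, -0.0679, 0.2256]
tool_rot: [3.128, 0.29, 0.001]
contact_force: [-1.0, -1.3, 0.7]
opening: 0.0003
grip_force: 0.6
```

>>> arm_command:
  increments:
    - {"slide":[0.009,0,0.003],"spin":0,"gripper":-1}
    - {"slide":[0.018,0,0.006],"spin":0,"gripper":-1}
    - {"slide":[0.027,0,0.01],"spin":0,"gripper":-1}
    - {"slide":[0.035,0,0.014],"spin":0,"gripper":-1}
    - {"slide":[0.042,0,0.018],"spin":0,"gripper":-1}
    - {"slide":[0.042,0,0.018],"spin":0,"gripper":-1}

```text
t: 3.0
tool_pos: [0.5817, -0.0599, 0.206]
tool_rot: [-3.127, -0.291, 0.002]
contact_force: [-0.0, 0.5, 0.1]
opening: 0.0002
grip_force: 0.0
```

```bash
python3 - <<'E'
from h import *
o=status.get_obs();print(o["t"],o["tool_pos"],totester(o["tool_pos"],np.array([.5315,-.0689]),np.radians(11)),o["contact_force"])
d=grab("side")
cv2.imwrite("pics/e.png",cv2.resize(d["frame"][80:280,180:420,::-1],(720,600)))
E
```

```text
3.0 [ 0.58171486 -0.05994193  0.20600107] [ 0.051  -0.0008  0.206 ] [-0.02717969  0.48848236  0.09810477]
```

View pics/e.png

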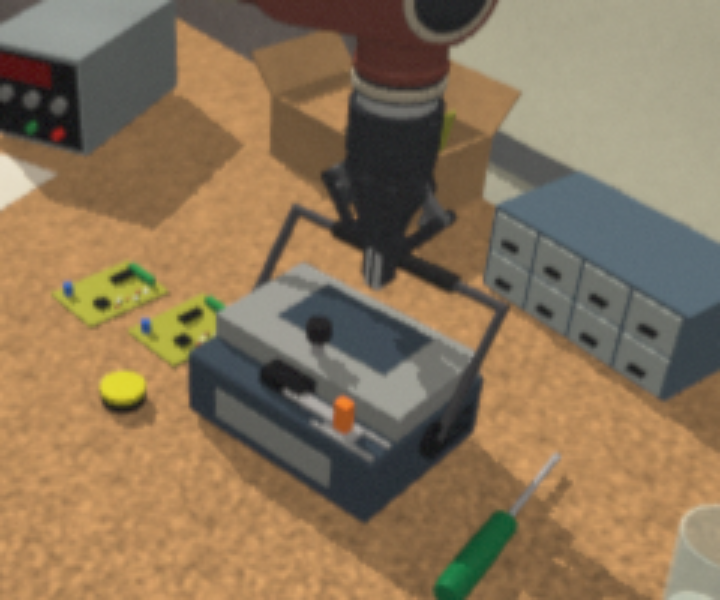

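The handle is now over the lid's rear (grip from (340,230) to (455,285), just behind the fingers); the tester and bystanders are undisturbed. The knob is at (318,329) and the catch at (344,412). Now I go over the grip and press it down along its arc.

>>> arm_command:
  increments:
    - {"slide":[0,0,-0.03],"spin":0,"gripper":-1}
    - {"slide":[0,0,-0.06],"spin":0,"gripper":-1}
    - {"slide":[0.011,0,-0.06],"spin":0,"gripper":-1}
    - {"slide":[0.022,0,-0.06],"spin":0,"gripper":-1}
    - {"slide":[0.022,0,-0.06],"spin":0,"gripper":-1}

```text
t: 3.47
tool_pos: [0.6038, -0.0562, 0.2687]
tool_rot: [3.127, 0.29, 0.004]
contact_force: [-0.8, -0.2, 0.1]
opening: -0.0004
grip_force: 0.0
```

>>> arm_command:
  increments:
    - {"slide":[0,0,0.015],"spin":0,"gripper":-1}
    - {"slide":[0,0,0.025],"spin":0,"gripper":-1}
    - {"slide":[0.002,0,0.031],"spin":0,"gripper":-1}
    - {"slide":[0.004,0,0.0355],"spin":0,"gripper":-1}
    - {"slide":[0.008,0,0.039],"spin":0,"gripper":-1}
    - {"slide":[0.012,0,0.043],"spin":0,"gripper":-1}
    - {"slide":[0.019,0,0.0505],"spin":0,"gripper":-1}

```text
t: 4.05
tool_pos: [0.6222, -0.0526, 0.218]
tool_rot: [3.128, 0.29, 0.003]
contact_force: [0.5, 0.9, 5.5]
opening: 0.0001
grip_force: 2.5
```

Contact at 5.5 N upward, as expected. Continuing along the arc.

>>> arm_command:
  increments:
    - {"slide":[0.006,0,0.0085],"spin":0,"gripper":-1}
    - {"slide":[0.012,0,0.0175],"spin":0,"gripper":-1}
    - {"slide":[0.017,0,0.027],"spin":0,"gripper":-1}
    - {"slide":[0.021,0,0.0365],"spin":0,"gripper":-1}
    - {"slide":[0.024,0,0.047],"spin":0,"gripper":-1}
    - {"slide":[0.026,0,0.054],"spin":0,"gripper":-1}
    - {"slide":[0.026,0,0.054],"spin":0,"gripper":-1}

```text
t: 4.63
tool_pos: [0.6451, -0.0477, 0.1588]
tool_rot: [-3.127, -0.29, 0.011]
contact_force: [0.4, 0.1, -0.5]
opening: 0.0001
grip_force: 0.0
```

```bash
python3 - <<'E'
from h import *
o=status.get_obs();print(o["t"],o["tool_pos"],totester(o["tool_pos"],np.array([.5315,-.0689]),np.radians(11)),o["contact_force"])
d=grab("side")
cv2.imwrite("pics/f.png",cv2.resize(d["frame"][80:280,180:420,::-1],(720,600)))
E
```

```text
4.6333 [ 0.64508719 -0.04772606  0.15875832] [ 0.1155 -0.0009  0.1588] [ 0.39296367  0.05028481 -0.50164403]
```

View pics/f.png

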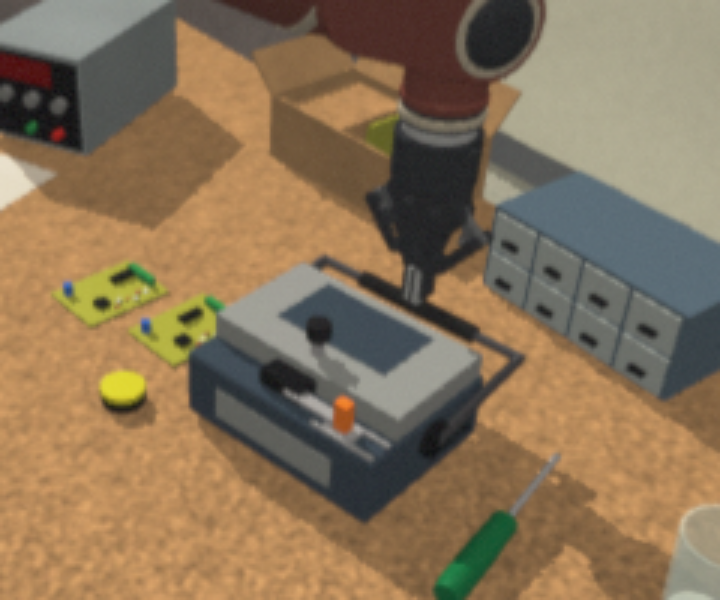

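The grip now lies low behind the case ((365,280)-(475,335)), apparently snapped down since the tip force vanished. I lift off, open over the knob, and check the angle from above.

>>> arm_command:
  increments:
    - {"slide":[0,0,-0.035],"spin":0,"gripper":-1}
    - {"slide":[0,0,-0.07],"spin":0,"gripper":-1}
    - {"slide":[-0.02,0,-0.1],"spin":0,"gripper":0}
    - {"slide":[-0.05,0,-0.1],"spin":0,"gripper":0.5}
    - {"slide":[-0.08,0,-0.1],"spin":0,"gripper":0.5}
    - {"slide":[-0.11,-0.001,-0.1],"spin":0,"gripper":0.5}
    - {"slide":[-0.141,-0.001,-0.1],"spin":0,"gripper":0.5}
    - {"slide":[-0.141,-0.001,-0.1],"spin":0,"gripper":0.5}

```text
t: 5.35
tool_pos: [0.5037, -0.0731, 0.2617]
tool_rot: [-3.128, -0.288, 0.006]
contact_force: [1.0, 0.1, -0.7]
opening: 0.0642
grip_force: 0.0
```

```bash
python3 - <<'E'
from h import *
o=status.get_obs();print(o["t"],o["tool_pos"],totester(o["tool_pos"],np.array([.5315,-.0689]),np.radians(11)),o["contact_force"],o["opening"])
ds=[grab(n) for n in("wrist","side","scene")]
import pickle;pickle.dump(ds,open("d2.pkl","wb"))
cv2.imwrite("pics/g.png",cv2.resize(ds[0]["frame"][...,::-1],(640,480)))
C=np.array([.5315,-.0689]);y=np.radians(11);c,s=np.cos(y),np.sin(y)
for a in (2.76,2.92,2.98):
  for yy in(.065,-.065):
    x=-.122*np.cos(a);z=.055+.122*np.sin(a);p=[C[0]+c*x-s*yy,C[1]+s*x+c*yy,z];print(a,yy,proj(ds[0],p)*1.25,proj(ds[1],p),proj(ds[2],p))
E
```

```text
5.35 [ 0.50367072 -0.0730636   0.26171519] [-0.0281  0.0012  0.2617] [ 0.99451206  0.06556768 -0.68909421] 0.06417237701112904
2.76 0.065 [193.14755925  -4.17334696] [300.21193034 165.27435973] [306.83971901 224.50284461]
2.76 -0.065 [431.71624568  -6.41920346] [338.17745566 184.1528516 ] [287.66892131 254.43748112]
2.92 0.065 [201.84244877  -5.22792259] [300.97693771 169.88607883] [307.86611336 228.22677541]
2.92 -0.065 [422.86323262  -7.31021401] [338.45326982 188.82143733] [288.91925179 258.04301531]
2.98 0.065 [204.99632516  -3.99886686] [301.08485875 171.74748078] [308.03397482 229.53374601]
2.98 -0.065 [419.6776299   -6.01958874] [338.3807199  190.71927188] [289.16541193 259.29431249]
```

View pics/g.png

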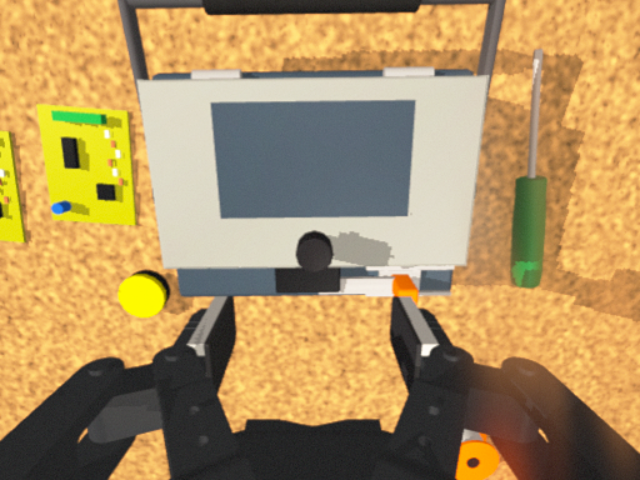

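Grip ends at (203,4) and (420,4): a width of 217 px matches the seated angle (215 expected; 239 at the crest), so the handle is seated. Knob at (314,251), catch at (404,287).

```bash
python3 - <<'E'
from h import *
import pickle;d=pickle.load(open("d2.pkl","rb"))[0]
C=np.array([.5315,-.0689]);y=np.radians(11)
for n,u,v,z in(("knob",314,251,.126),("catch",404,281,.106),("lidFL",163,268,.1),("lidFR",468,265,.1),("lidRL",139,80,.1),("lidRR",490,76,.1)):
    p=onplane(d,u*.8,v*.8,z);print(n,p.round(4),totester(p,C,y))
o=status.get_obs();print(o["tool_pos"],totester(o["tool_pos"],C,y))
E
```

```text
knob [ 0.5062 -0.0737  0.126 ] [-2.57e-02  1.00e-04  1.26e-01]
catch [ 0.4894 -0.1378  0.106 ] [-0.0544 -0.0596  0.106 ]
lidFL [0.4666 0.0226 0.1   ] [-0.0463  0.1022  0.1   ]
lidFR [ 0.5063 -0.1793  0.1   ] [-0.0457 -0.1035  0.1   ]
lidRL [0.582  0.0438 0.1   ] [0.0711 0.101  0.1   ]
lidRR [ 0.6213 -0.1559  0.1   ] [ 0.0716 -0.1025  0.1   ]
[ 0.50827322 -0.07306386  0.26354674] [-0.0236  0.0003  0.2635]
```

>>> arm_command:
  increments:
    - {"slide":[-0.002,0,0.03],"spin":0,"gripper":0.3}
    - {"slide":[-0.002,0,0.06],"spin":0,"gripper":0.1}
    - {"slide":[-0.002,0,0.076],"spin":0,"gripper":0}
    - {"slide":[-0.002,0,0.085],"spin":0,"gripper":0}
    - {"slide":[-0.002,0,0.085],"spin":0,"gripper":-0.3}
    - {"slide":[-0.002,0,0.085],"spin":0,"gripper":-0.6}
    - {"slide":[-0.002,0,0.085],"spin":0,"gripper":-0.8}
    - {"slide":[-0.002,0,0.085],"spin":0,"gripper":-1}
  newtons: 25

```text
t: 6.17
tool_pos: [0.5072, -0.0732, 0.1792]
tool_rot: [3.128, 0.29, 0.004]
contact_force: [1.5, 1.4, -4.1]
opening: 0.0209
grip_force: 24.5
```

>>> arm_command:
  increments:
    - {"slide":[0,0,0],"spin":0,"gripper":-1}
    - {"slide":[0,0,0],"spin":0,"gripper":-1}
    - {"slide":[0,0,0],"spin":0,"gripper":-1}
    - {"slide":[0,0,0],"spin":0,"gripper":-1}
  newtons: 25

```text
t: 6.5
tool_pos: [0.5068, -0.0733, 0.1784]
tool_rot: [3.128, 0.29, 0.004]
contact_force: [5.2, 1.7, -4.4]
opening: 0.0209
grip_force: 24.6
```

>>> arm_command:
  increments:
    - {"slide":[0.0005,0,-0.001],"spin":0,"gripper":-1}
    - {"slide":[0.001,0,-0.002],"spin":0,"gripper":-1}
    - {"slide":[0.0015,0,-0.003],"spin":0,"gripper":-1}
    - {"slide":[0.0015,0,-0.003],"spin":0,"gripper":-1}

```text
t: 6.83
tool_pos: [0.5077, -0.073, 0.1802]
tool_rot: [3.128, 0.29, 0.001]
contact_force: [5.7, 0.0, -9.0]
opening: 0.021
grip_force: 24.9
```

>>> arm_command:
  increments:
    - {"slide":[0.0005,0,-0.001],"spin":0,"gripper":-1}
    - {"slide":[0.001,0,-0.002],"spin":0,"gripper":-1}
    - {"slide":[0.001,0,-0.002],"spin":0,"gripper":-1}

```text
t: 7.08
tool_pos: [0.5087, -0.0729, 0.1823]
tool_rot: [3.128, 0.29, 0.0]
contact_force: [4.7, 1.4, -8.0]
opening: 0.021
grip_force: 25.2
```

>>> arm_command:
  increments:
    - {"slide":[0.0005,0,-0.001],"spin":0,"gripper":-1}
    - {"slide":[0.001,0,-0.002],"spin":0,"gripper":-1}
    - {"slide":[0.0015,0,-0.003],"spin":0,"gripper":-1}
    - {"slide":[0.0015,0,-0.003],"spin":0,"gripper":-1}

```text
t: 7.42
tool_pos: [0.51, -0.0726, 0.1852]
tool_rot: [3.128, 0.29, -0.0]
contact_force: [5.0, 0.1, -7.0]
opening: 0.0211
grip_force: 25.1
```

>>> arm_command:
  increments:
    - {"slide":[0.001,0,-0.002],"spin":0,"gripper":-1}
    - {"slide":[0.002,0,-0.004],"spin":0,"gripper":-1}
    - {"slide":[0.002,0,-0.004],"spin":0,"gripper":-1}

```text
t: 7.67
tool_pos: [0.5122, -0.0722, 0.19]
tool_rot: [3.128, 0.29, 0.0]
contact_force: [4.6, 0.6, -5.4]
opening: 0.0206
grip_force: 25.0
```

```bash
python3 - <<'E'
from h import *
o=status.get_obs();print(o["t"],o["tool_pos"],o["contact_force"])
w=grab("wrist");s=grab("side")
cv2.imwrite("pics/i.png",np.hstack([cv2.resize(s["frame"][140:260,230:350,::-1],(480,480)),cv2.resize(w["frame"][120:320,180:310,::-1],(312,480))]))
E
```

```text
7.6667 [ 0.51220758 -0.07219474  0.19004265] [ 4.55732043  0.61930346 -5.44700126]
```

View pics/i.png

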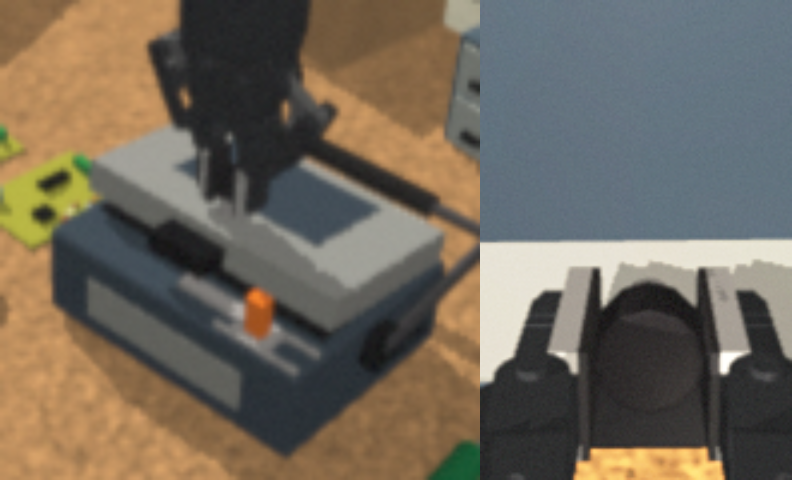

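The lid has clearly risen: there is a dark gap under its front edge at (120,215) and (320,315), and the knob is held between the pads at (650,350). Force stayed near 5–9 N, with no hard stop, so the catch isn't holding the lid and I leave it alone. I keep lifting along the arc.

>>> arm_command:
  increments:
    - {"slide":[0.003,0,-0.0035],"spin":0,"gripper":-1}
    - {"slide":[0.006,0,-0.007],"spin":0,"gripper":-1}
    - {"slide":[0.009,0,-0.011],"spin":0,"gripper":-1}
    - {"slide":[0.0125,0,-0.015],"spin":0,"gripper":-1}
    - {"slide":[0.016,0,-0.019],"spin":0,"gripper":-1}
    - {"slide":[0.02,0,-0.0225],"spin":0,"gripper":-1}
    - {"slide":[0.024,0,-0.026],"spin":0,"gripper":-1}
    - {"slide":[0.0285,0,-0.0293],"spin":0,"gripper":-1}
  newtons: 30

```text
t: 8.43
tool_pos: [0.5403, -0.0667, 0.2197]
tool_rot: [-3.128, -0.29, 0.001]
contact_force: [-2.7, 1.4, -2.6]
opening: 0.021
grip_force: 29.5
```

Forces are small. Next stretch from 0.5 to about 1.03 rad.

>>> arm_command:
  increments:
    - {"slide":[0.0045,0,-0.003],"spin":0,"gripper":-1}
    - {"slide":[0.009,0,-0.0058],"spin":0,"gripper":-1}
    - {"slide":[0.0137,0,-0.0084],"spin":0,"gripper":-1}
    - {"slide":[0.0185,0,-0.0108],"spin":0,"gripper":-1}
    - {"slide":[0.0235,0,-0.0129],"spin":0,"gripper":-1}
    - {"slide":[0.0285,0,-0.0147],"spin":0,"gripper":-1}
    - {"slide":[0.0336,0,-0.0163],"spin":0,"gripper":-1}
    - {"slide":[0.0388,0,-0.0177],"spin":0,"gripper":-1}

```text
t: 9.1
tool_pos: [0.5787, -0.0593, 0.2372]
tool_rot: [-3.127, -0.29, -0.0]
contact_force: [-2.5, 3.7, 0.2]
opening: 0.0206
grip_force: 29.3
```

>>> arm_command:
  increments:
    - {"slide":[0.0045,0,-0.001],"spin":0,"gripper":-1}
    - {"slide":[0.009,0,-0.0017],"spin":0,"gripper":-1}
    - {"slide":[0.0138,0,-0.0022],"spin":0,"gripper":-1}
    - {"slide":[0.0138,0,-0.0022],"spin":0,"gripper":-1}
    - {"slide":[0.0138,0,-0.0022],"spin":0,"gripper":-1}
    - {"slide":[0.0138,0,-0.0022],"spin":0,"gripper":-1}

```text
t: 9.6
tool_pos: [0.5924, -0.0566, 0.2394]
tool_rot: [-3.127, -0.291, -0.001]
contact_force: [-2.7, 4.7, 0.0]
opening: 0.0206
grip_force: 29.6
```

```bash
python3 - <<'E'
from h import *
o=status.get_obs();print(o["t"],o["tool_pos"],totester(o["tool_pos"],np.array([.5315,-.0689]),np.radians(11)),o["contact_force"],o["opening"],o["grip_force"])
s=grab("side");c=grab("scene")
cv2.imwrite("pics/j.png",np.hstack([cv2.resize(s["frame"][80:260,200:380,::-1],(400,400)),cv2.resize(c["frame"][150:290,200:340,::-1],(400,400))]))
E
```

```text
9.6 [ 0.59239055 -0.05658668  0.23942993] [0.0621 0.0005 0.2394] [-2.73894636  4.66453651  0.01990103] 0.020598443100435116 29.644189774990082
```

View pics/j.png

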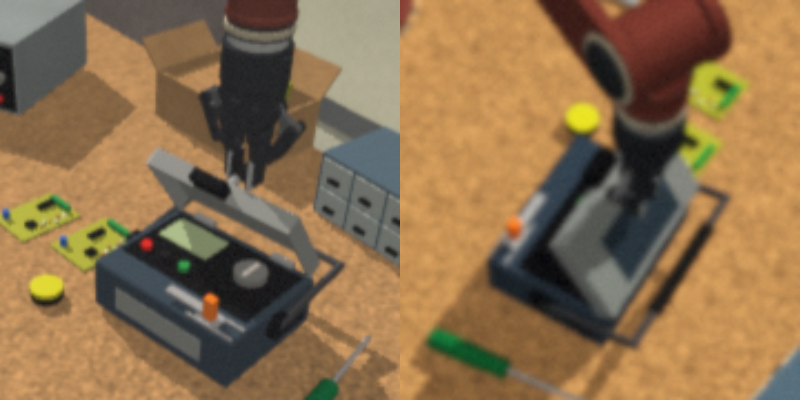

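Lid stands at about 59° (0.108 m above and 10 mm ahead of the hinge at the knob), panel readable, knob still held, handle seated at the rear, and the bystanders have not moved.

```bash
python3 -c "
from station import order;print(order.finish_job())"
```

```text
the job is handed in; nothing more can be done
None
```

The job is handed in: the handle is seated in its rear detent, and the lid lifted freely on the first try, so I left the catch alone; the gripper is holding the lid at about 59°.

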